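# Overhang the chopping board and sweep the carrot ends into the scrap tub

### The job

Slide the white chopping board along the wooden block toward the green scrap tub until it overhangs that end of the block by about 5 cm, straight with the block, so that its end reaches over the tub with both carrot ends still on it. Then sweep the two carrot ends off that end of the board into the green tub and leave the board overhanging as it is. Do it all by pushing with the fingers: pick nothing up, and do not shove the pans or the things around.

Things in the scene. Friction and masses are not known exactly. Their poses are not given: they have to be found in the camera images.
- block: Dark walnut end-grain chopping block, fixed, 240 (its x) x 300 (its y) x 57 mm high including 8 mm feet. Origin: centre of its underside, on the worktop. Its flat top is at z = 57 mm. Green tub at one of its two y ends, steel pan at the other; which is which varies. Turned up to 0.2 rad about the vertical.
- board: Loose thin white plastic chopping board lying flat on the block, 170 (its x) x 260 (its y) x 12 mm, 0.45 kg, rounded corners. Origin: centre of its underside. At the start within 20 mm (y) and 8 mm (x) of the block's centre and turned up to 0.17 rad against it; no corner overhangs the block by more than 15 mm. It slides under a few newtons.
- board_end_left (a point): Middle of the board's +y end, at its top edge (130 mm along +y from the board's origin, 12 mm above its underside).
- board_end_right (a point): Middle of the board's -y end, at its top edge (130 mm along -y from the board's origin, 12 mm above its underside).
- scrap_tub: Open green plastic scrap tub, loose, 170 (its x) x 108 (its y) x 48 mm high (lower than the block's top), walls 3 mm, rounded rim 4 mm wider all round. Origin: centre of its underside. It stands with its long side along one y end of the block, its centre 222 to 226 mm along y and up to 10 mm in x from the block's centre, which leaves a gap of 12 to 18 mm between its rim and the block.
- steel_pan: Open steel pan of the same size as the tub, holding cut carrot, loose, at the other y end of the block, same distance. Origin: centre of its underside. To be left alone.
- carrot_a_mid (a point): Middle (17 mm above its flat cut face) of a carrot end: orange stub 31 mm in diameter, 34 mm high with its green stalk, 18 g, standing on its cut face on the half of the board with board x < 0 (28 to 45 mm from the board's long centre line), loose. Its axes say nothing.
- carrot_b_mid (a point): Middle (17 mm above its flat cut face) of the other carrot end: orange stub 29 mm in diameter, 33 mm high with its green stalk, 18 g, standing on its cut face on the half of the board with board x > 0 (28 to 45 mm from the board's long centre line), loose.
- sugar_jar: Glass sugar jar with lid, 62 x 62 x 77 mm, loose, on the worktop at the front left. A bystander.
- pepper: Pepper shaker, 44 mm in diameter, 90 mm high, loose, behind the block. A bystander.
- tin: Tin, 58 mm in diameter, 72 mm high, loose, behind the block. A bystander.

How it is judged:
On the way, in this order (a step that is already met when the one before it is completed fails the run):
1. the board overhangs the block over the scrap tub by 35 to 70 mm, straight, with both carrot ends still on it (((y of scrap_tub in the frame of block above 0 m and y of board_end_left in the frame of block between 0.185 and 0.22 m) or (y of scrap_tub in the frame of block below 0 m and y of board_end_right in the frame of block between -0.22 and -0.185 m)) and angle between the y axis of board and the y axis of block, either way round below 0.14 rad and x of board in the frame of block between -0.045 and 0.045 m and angle between board's own z axis and vertical below 0.05 rad and linear speed of board below 0.01 m/s and height (world z) of each of carrot_a_mid, carrot_b_mid above 0.07 m), for 0.2 s.
2. both carrot ends lie in the green tub (x of carrot_a_mid in the frame of scrap_tub between -0.083 and 0.083 m and y of carrot_a_mid in the frame of scrap_tub between -0.052 and 0.052 m and z of each of carrot_a_mid, carrot_b_mid in the frame of scrap_tub below 0.042 m and x of carrot_b_mid in the frame of scrap_tub between -0.083 and 0.083 m and y of carrot_b_mid in the frame of scrap_tub between -0.052 and 0.052 m), for 0.2 s.
At the end, for the whole second after the job is handed in: The board's end overhangs the block on the green tub's side by 35 to 70 mm, the board lies flat on the block, within 0.14 rad of the block's direction and within 45 mm of its long centre line, at rest; both carrot ends lie inside the green tub, below its rim, slower than 0.1 m/s (all of step 2 and ((y of scrap_tub in the frame of block above 0 m and y of board_end_left in the frame of block between 0.185 and 0.22 m) or (y of scrap_tub in the frame of block below 0 m and y of board_end_right in the frame of block between -0.22 and -0.185 m)) and angle between the y axis of board and the y axis of block, either way round below 0.14 rad and x of board in the frame of block between -0.045 and 0.045 m and angle between board's own z axis and vertical below 0.05 rad and linear speed of board below 0.01 m/s and linear speed of each of carrot_a, carrot_b below 0.1 m/s); the robot touches nothing.
It fails at once if the board is lifted or tipped (height (world z) of board above 0.07 m or angle between board's own z axis and vertical above 0.15 rad).
It fails at once if a carrot end is lifted (height (world z) of any of carrot_a_mid, carrot_b_mid above 0.112 m).
It fails at once if the scrap tub or the steel pan is shoved more than 25 mm or tipped (distance of any of scrap_tub, steel_pan from where it was at the start of the episode above 0.025 m or angle between any of scrap_tub, steel_pan's own z axis and vertical above 0.2 rad).
It fails at once if a bystander is moved more than 25 mm (distance of any of sugar_jar, pepper, tin from where it was at the start of the episode above 0.025 m).
It also fails if it takes over 58 s, if anything falls off the work surface, if the arm or the gripper's body presses on something with over 40 N, if the wrist force passes 120 N, or if a joint passes its speed limit or range.

### The arm

A 6-joint arm with a two-finger parallel gripper is mounted at the origin on a cart in front of the work surface, level with it; the furniture and walls round the work are solid. World frame = base frame: x ahead of the robot, y to its left, z up, the work surface at z = 0. Lengths are in m, angles in rad, forces in N, time in s.
With the tool pointing down it reaches from about 0.35 to 0.975 m from the base axis. Payload 4.9 kg.
Tool frame: the origin (TCP) lies on the front face of the gripper's body, between the roots of the fingers; the fingertips stand ctrl.finger_overhang ahead of it and the grasp point (between the pads) lies 54 mm ahead of it (ctrl.finger_overhang is the distance from the TCP to the fingertips, in m); z points along the fingers, y is the line along which they close (so a half turn about z gives the same grasp; the last joint's range is limited). The gripper opens to 85 mm and grips with 20 to 120 N. Pads are 22 mm wide; open, the fingers measure 114 mm over their backs; the gripper's body (76 mm by 85 mm) begins 54 mm behind the grasp point. The pads swing forward as they close: fully open they stand 13 mm farther back than shut.
Start: joints at [-1.364, 0.053, 1.613, -0, 1.476, -0.119], TCP at [0.2, -0.592, 0.304] pointing down, gripper open.
Joint ranges: [-3.01, 3.01], [-1.01, 2.22], [0.06, 2.58], [-1.02, 4.17], [0.09, 2.62], [-3.14, 3.14]. Speed limits (rad/s): [2.57, 2.57, 3.14, 3.14, 3.14, 3.14].

### API

Orientations are given as a rotation vector (axis times angle).
In Python, from station import ctrl, vision gives the robot as it stands. The module is installed in compiled form; this text tells all that it offers.
- The arm moves only by the tool drive_tool, never from a script. Its argument "rows" is a list of rows, each a list of 2 entries, a list of its own where there are three numbers: the shift along the tool's x, y, z in m, then the turn about the tool's z in rad. A call has 1 to 10 rows; each row shifts and turns the commanded pose from where the row before left it, along the tool's axes as they then stand; what a row does not reach is not made up. A row lasts 1/10 s, in which the tool goes at most 50 mm and 8.59 degrees, less where a joint would pass 70% of its speed; a pose out of reach is approached as far as the arm can. A call with a gripper value outside its range is refused whole. "jaw" is the closure, from 0 (fully open) to 1 (shut), set as the call begins (left out, the last holds). The fingers move at their own pace and stop on an object; "grip_force" is the grip in N (left out, the last holds). Time passes only in rows, so rows that do not move let the fingers close. It gives the time, the measured TCP pose, the force, the opening and the grip force at its end, in the units of the state.
- ctrl.get_obs(): the state, without advancing time (a new reading comes with each control period).
- vision.get_image(name): name is "scene" or "top" or "wrist"; returns a dict with "image" (420x560x3 uint8, blue, green, red), "vertical_fov" (degrees; the focal length in pixels is half the picture's height over the tangent of half this angle, whatever the lens; pixels are square), "cx", "cy" (the principal point, pixels), "R" (3x3) and "t" (3): a world point X has camera coordinates R X + t. Camera axes: x right, y down, z forward; pixel columns grow to the right and rows downward; lengths in m; the calibration is good to about 2 mm. A picture is of the moment at which its call begins. There is no depth.
- ctrl.finish_job(): hands the job in; it is judged then, once.
The state is a dict: "t": time; "q": joint angles; "dq": joint speeds; "effort": joint torques, N m; "tool_pos": TCP position; "tool_rot": TCP orientation; "contact_force": force on the tool from outside, world axes, zero at the start; "wrist_torque": the same for the moment, N m; "opening": finger opening in m; "grip_force": force on a finger pad.
Only numpy, scipy, OpenCV 4.12 (cv2) and the standard library are available. Lean on these libraries where they do the work, as an engineer would, in place of code of your own. Each camera call takes 0.05 s, during which the arm holds its last target. There are 200 camera calls.

## Working session

There is one attempt and no reset: what is moved stays moved. The work goes in short steps, Python scripts to look and compute and a tool call to move; the robot and the scene stay as the last step left them, time stands still between calls to the robot, and variables do not carry over. Pictures are saved under pics/ and viewed, at most 10 in all, crops included, and the job is handed in when it is done.

Besides the shell and the picture viewer there is one more tool, called after ">>>" by a JSON object that holds its "method" and its "body". drive_tool: Moves the arm, as the interface text tells. Its arguments: {"type":"object","properties":{"rows":{"type":"array","items":{"type":"array"}},"jaw":{"type":"number"},"grip_force":{"type":"number"}},"required":["rows"]}

```bash
mkdir -p pics; python3 - <<'E'
from station import ctrl, vision
import cv2,json,numpy as np
for n in("top","scene"):
    d=vision.get_image(n); cv2.imwrite(f"pics/{n}0.png",d["image"])
    print(n,d["vertical_fov"],d["cx"],d["cy"],np.round(d["R"],3).tolist(),np.round(d["t"],3).tolist())
    np.savez(f"{n}.npz",**{k:np.array(v) for k,v in d.items()})
print(ctrl.finger_overhang,ctrl.get_obs())
E
```

```text
top 48.184651579474185 276.8217765783502 212.374785140585 [[-0.011, -1.0, -0.025], [-0.983, 0.015, -0.183], [0.183, 0.022, -0.983]] [0.077, 0.582, 1.185]
scene 54.891708021092455 283.31964005045296 208.8139482021288 [[-0.466, -0.885, -0.022], [-0.389, 0.227, -0.893], [0.795, -0.407, -0.45]] [0.305, 0.297, 0.797]
0.0726 {'t': 0.1, 'q': array([-1.36401353e+00,  5.32939065e-02,  1.61417112e+00, -2.89213676e-06,
        1.47604663e+00, -1.18995344e-01]), 'dq': array([ 0.00207179, -0.00049091, -0.0023039 ,  0.00027967,  0.00055759,
       -0.00070531]), 'effort': array([ 6.28771741e-04, -3.94904137e+01, -3.71362031e+01, -4.18770128e-05,
        3.90852729e-03,  2.51693655e-05]), 'tool_pos': array([ 0.19993951, -0.59168741,  0.30277533]), 'tool_rot': array([-3.09811530e+00, -5.09160697e-01,  1.36703441e-04]), 'contact_force': array([-0.42635973,  0.11900968,  0.46357985]), 'wrist_torque': array([ 0.01006092, -0.04017726, -0.01216952]), 'grip_force': 0.0, 'opening': 0.08545764705826403}
```

View pics/top0.png

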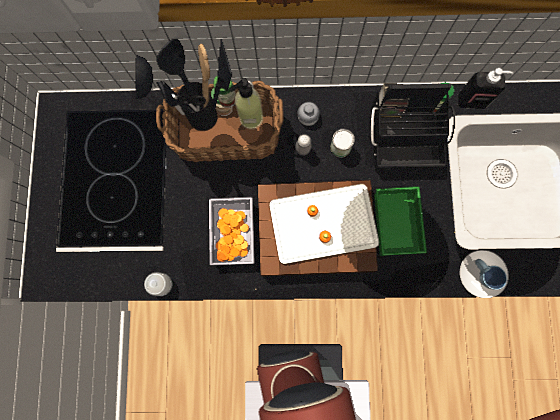

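View pics/scene0.png

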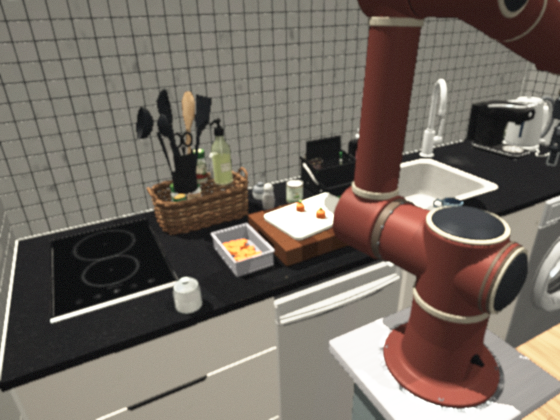

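The top view shows the block (258-378, 181-275) with the board on it, carrots near (313,211) and (325,237), the tub on the right (377-425, 188-254) and the pan on the left. I'll enlarge it.

```bash
python3 - <<'E'
import cv2
im=cv2.imread("pics/top0.png")[170:285,205:435]
cv2.imwrite("pics/crop0.png",cv2.resize(im,None,fx=3.4,fy=3.4,interpolation=cv2.INTER_CUBIC))
E
```

```text
(no output)
```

View pics/crop0.png

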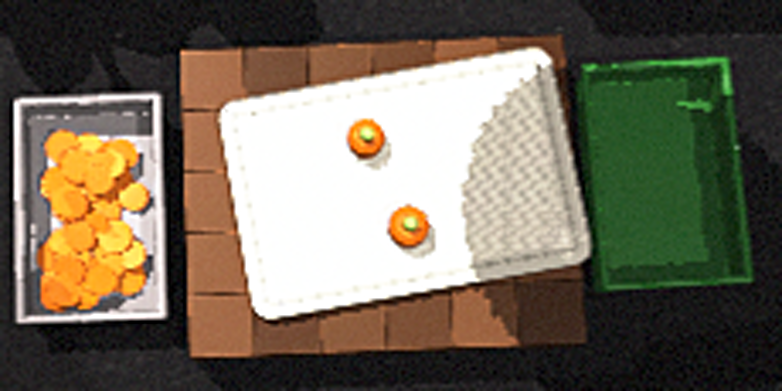

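```bash
cat > h.py <<'E'
import numpy as np
def back(cam,uv,z):
    d=np.load(cam+".npz"); f=210/np.tan(np.radians(d["vertical_fov"])/2)
    uv=np.atleast_2d(uv).astype(float)
    r=np.c_[(uv[:,0]-d["cx"])/f,(uv[:,1]-d["cy"])/f,np.ones(len(uv))]@d["R"]
    c=-d["R"].T@d["t"]; return (c+r*((z-c[2])/r[:,2])[:,None])[:,:2]
E
python3 - <<'E'
from h import *
c=lambda *p:np.array(p)/3.4+[205-.35,170-.35]
T=lambda *p,z:back("top",c(*p),z)
def rep(n,P): # TL TR BR BL
    e=(P[1]+P[2]-P[0]-P[3])/2; s=(P[3]+P[2]-P[0]-P[1])/2
    print(n,P.mean(0).round(4),np.linalg.norm(e).round(4),np.linalg.norm(s).round(4),"yaw",np.arctan2(e[0],-e[1]).round(4),np.arctan2(-s[1],-s[0]).round(4)); print(P.round(3).tolist())
rep("block",T((181,50),(563,37),(585,344),(188,357),z=.057))
rep("board",T((217,103),(553,46),(592,263),(261,322),z=.069))
rep("tub",T((581,63),(729,58),(752,283),(603,290),z=.048))
rep("pan",T((14,98),(162,94),(167,318),(17,323),z=.048))
print(T((366,139),(408,227),z=.09))
E
```

```text
block [ 0.5424 -0.0329] 0.299 0.2387 yaw 0.019 0.0202
[[0.659, 0.119], [0.664, -0.18], [0.426, -0.185], [0.42, 0.114]]
board [ 0.5496 -0.0529] 0.2581 0.1707 yaw 0.1592 0.1566
[[0.614, 0.09], [0.654, -0.17], [0.486, -0.191], [0.445, 0.059]]
tub [ 0.5579 -0.2556] 0.1143 0.1773 yaw 0.0258 0.0386
[[0.645, -0.195], [0.648, -0.31], [0.471, -0.316], [0.467, -0.202]]
pan [0.5373 0.1906] 0.116 0.1762 yaw 0.0157 0.0245
[[0.625, 0.251], [0.626, 0.134], [0.45, 0.131], [0.448, 0.246]]
[[ 0.57952525 -0.02250028]
 [ 0.51235548 -0.05206245]]
```

Sizes match (block 299×239, board 258×171, rim 115×177 mm). The block is at (0.542, -0.033), yaw 0.02. The board is at (0.550, -0.053), yaw 0.158, and the tub is on the -y side. I'll push the board's left end with the open fingers as a wide bar, which straightens it, and start by turning the tool to the block's heading.

>>> {"method": "drive_tool", "body": {"rows": [[[0,0,0],-0.14],[[0,0,0],-0.14],[[0,0,0],-0.14],[[0,0,0],-0.14],[[0,0,0],-0.14],[[0,0,0],-0.14],[[0,0,0],-0.14],[[0,0,0],-0.14],[[0,0,0],-0.145]], "jaw": 0}}

```text
t: 1.0
tool_pos: [0.2, -0.5918, 0.3031]
tool_rot: [-2.192, -2.249, -0.001]
contact_force: [0.1, -0.7, 0.4]
opening: 0.0858
grip_force: 0.0
```

>>> {"method": "drive_tool", "body": {"rows": [[[0.035,0.018,0],0],[[0.035,0.018,0],0],[[0.035,0.018,0],0],[[0.035,0.018,0],0],[[0.035,0.018,0],0],[[0.035,0.018,0],0],[[0.035,0.018,0],0],[[0.035,0.018,0],0],[[0.035,0.018,0],0],[[0.035,0.018,0],0]]}}

```text
t: 2.0
tool_pos: [0.3732, -0.2369, 0.3035]
tool_rot: [-2.199, -2.243, -0.0]
contact_force: [0.7, -1.2, -0.5]
opening: 0.0858
grip_force: 0.0
```

>>> {"method": "drive_tool", "body": {"rows": [[[0.035,0.018,0],0],[[0.035,0.018,0],0],[[0.035,0.018,0],0],[[0.035,0.018,0],0],[[0.035,0.018,0],0],[[0.035,0.018,0],0],[[0.035,0.018,0],0],[[0.035,0.018,0],0],[[0.035,0.018,0],0],[[0.035,0.018,0],0]]}}

```text
t: 3.0
tool_pos: [0.5462, 0.1166, 0.3034]
tool_rot: [-2.198, -2.244, 0.001]
contact_force: [0.5, -0.2, 0.3]
opening: 0.0853
grip_force: 0.0
```

>>> {"method": "drive_tool", "body": {"rows": [[[0,0,0.02],0],[[0,0,0.03],0],[[0,0,0.04],0],[[0,0,0.03],0],[[0,0,0.02],0],[[0,0,0.01],0],[[0,0,0],0]]}}

```text
t: 3.7
tool_pos: [0.5448, 0.1149, 0.152]
tool_rot: [-2.197, -2.242, 0.004]
contact_force: [-0.6, 0.4, -0.3]
opening: 0.0854
grip_force: 0.0
```

>>> {"method": "drive_tool", "body": {"rows": [[[0.002,0,0.01],0],[[0,0,0.006],0],[[0,0,0.003],0],[[0,0,0],0]]}}

```text
t: 4.1
tool_pos: [0.5458, 0.117, 0.1348]
tool_rot: [-2.199, -2.243, 0.0]
contact_force: [-0.3, 0.6, 1.4]
opening: 0.0852
grip_force: 0.0
```

```bash
python3 - <<'E'
from station import ctrl, vision
import cv2
a=vision.get_image("scene")["image"][150:290,200:380]; b=vision.get_image("wrist")["image"]
a=cv2.resize(a,(540,420),interpolation=cv2.INTER_CUBIC)
cv2.imwrite("pics/p1.png",cv2.resize(cv2.hconcat([a,b]),(800,306)))
E
```

```text
(no output)
```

View pics/p1.png

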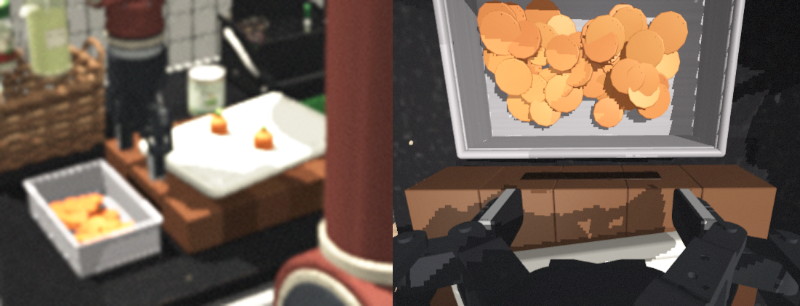

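The fingers stand over the block's pan-side end, clear behind the board's edge. I'll creep down to find the block top.

>>> {"method": "drive_tool", "body": {"rows": [[[0,0,0.002],0],[[0,0,0.0],0],[[0,0,0],0]]}}

```text
t: 4.5
tool_pos: [0.546, 0.1169, 0.133]
tool_rot: [2.199, 2.243, 0.0]
contact_force: [-0.1, -0.1, -0.4]
opening: 0.0852
grip_force: 0.0
```

>>> {"method": "drive_tool", "body": {"rows": [[[0,0,0.002],0],[[0,0,0],0],[[0,0,0],0]]}}

```text
t: 4.8
tool_pos: [0.5458, 0.117, 0.1308]
tool_rot: [-2.199, -2.243, 0.0]
contact_force: [0.1, 0.5, 0.5]
opening: 0.0849
grip_force: 0.0
```

>>> {"method": "drive_tool", "body": {"rows": [[[0,0,0.002],0],[[0,0,0],0],[[0,0,0],0]]}}

```text
t: 5.1
tool_pos: [0.5459, 0.117, 0.1288]
tool_rot: [-2.199, -2.243, 0.0]
contact_force: [-0.3, -0.6, -0.3]
opening: 0.0854
grip_force: 0.0
```

>>> {"method": "drive_tool", "body": {"rows": [[[0,0,0.002],0],[[0,0,0],0],[[0,0,0],0]]}}

```text
t: 5.4
tool_pos: [0.5459, 0.117, 0.1268]
tool_rot: [-2.199, -2.243, 0.0]
contact_force: [-0.9, -0.3, 0.6]
opening: 0.0857
grip_force: 0.0
```

>>> {"method": "drive_tool", "body": {"rows": [[[0,0,0.002],0],[[0,0,0.002],0],[[0,0,0],0]]}}

```text
t: 5.7
tool_pos: [0.5456, 0.1169, 0.1224]
tool_rot: [-2.199, -2.243, 0.001]
contact_force: [-0.1, -0.3, -0.8]
opening: 0.0856
grip_force: 0.0
```

>>> {"method": "drive_tool", "body": {"rows": [[[0,0,0.002],0],[[0,0,0.001],0],[[0,0,0],0]]}}

```text
t: 6.0
tool_pos: [0.5458, 0.117, 0.1196]
tool_rot: [-2.199, -2.243, 0.0]
contact_force: [0.5, 0.9, -0.1]
opening: 0.0854
grip_force: 0.0
```

>>> {"method": "drive_tool", "body": {"rows": [[[-0.007,0,0],0],[[-0.006,0,0],0],[[-0.005,0,0],0],[[-0.004,0,0],0],[[-0.004,0,0],0],[[-0.004,0,0],0],[[-0.004,0,0],0],[[-0.004,0,0],0],[[-0.004,0,0],0],[[-0.003,0,0],0]]}}

```text
t: 7.0
tool_pos: [0.5469, 0.0716, 0.12]
tool_rot: [2.199, 2.243, 0.0]
contact_force: [1.5, 3.3, -0.4]
opening: 0.0852
grip_force: 1.8
```

>>> {"method": "drive_tool", "body": {"rows": [[[-0.003,0,0],0],[[-0.004,0,0],0],[[-0.004,0,0],0],[[-0.004,0,0],0],[[-0.003,0,0],0],[[-0.001,0,0],0],[[0,0,0],0]]}}

```text
t: 7.7
tool_pos: [0.5473, 0.0526, 0.12]
tool_rot: [2.199, 2.243, -0.0]
contact_force: [0.8, 2.0, 0.6]
opening: 0.0856
grip_force: 1.0
```

```bash
cat > look.py <<'E'
import sys,cv2,numpy as np
from station import ctrl,vision
n=sys.argv[1]
d=vision.get_image("top");np.savez("top.npz",**{k:np.array(v) for k,v in d.items()})
cv2.imwrite(f"pics/{n}.png",cv2.resize(d["image"][170:285,205:435],None,fx=3.4,fy=3.4,interpolation=cv2.INTER_CUBIC))
o=ctrl.get_obs();print(o["t"],o["tool_pos"],o["contact_force"])
E
python3 look.py p2
```

```text
7.75 [0.54726429 0.05266138 0.11994549] [1.30155476 1.9356975  0.50038468]
```

View pics/p2.png

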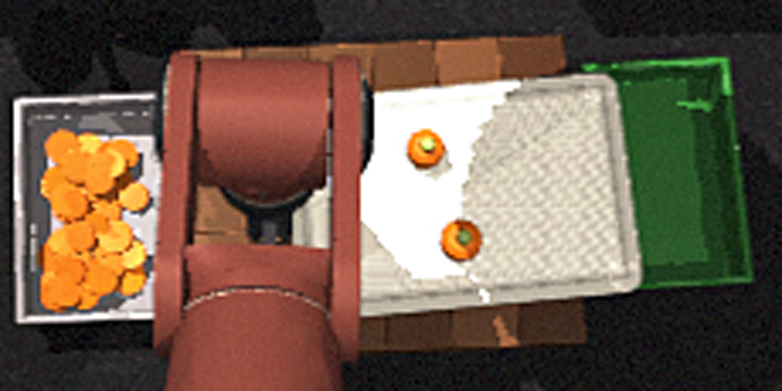

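The board has nearly straightened and its end now runs from (617,75) to (640,290). I'll measure that end and the carrots at (426,148) and (460,240).

```bash
python3 - <<'E'
from h import *
c=lambda *p:np.array(p)/3.4+[205-.35,170-.35]
P=back("top",c((617,75),(640,291)),.069);e=P[0]-P[1]
w=P.mean(0); cs,sn=np.cos(.02),np.sin(.02)
d=w-[.5424,-.0329];print(P.round(4),"len",np.linalg.norm(e),"yaw",np.arctan2(e[1],e[0]),"end in block",cs*d[0]+sn*d[1],-sn*d[0]+cs*d[1])
# top/bottom long edges slope
Q=back("top",c((380,93),(590,77),(365,314),(620,293)),.069)
for a,b in((0,1),(2,3)):
  v=Q[b]-Q[a];print(np.arctan2(v[0],-v[1]))
print(back("top",c((426,150),(460,241)),.09))
E
```

```text
[[ 0.6305 -0.2175]
 [ 0.4643 -0.2258]] len 0.16641868502238188 yaw 0.04974341331732412 end in block 0.001264620142459351 -0.18882185310915087
0.061450676123156744
0.06903828078570227
[[ 0.57041136 -0.0672767 ]
 [ 0.50132922 -0.09028716]]
```

>>> {"method": "drive_tool", "body": {"rows": [[[-0.001,0,0],0],[[-0.003,0,0],0],[[-0.003,0,0],0],[[-0.003,0,0],0],[[-0.002,0,0],0],[[0,0,0],0],[[0,0,0],0],[[0,0,0],0]]}}

```text
t: 8.55
tool_pos: [0.5473, 0.0406, 0.1198]
tool_rot: [2.199, 2.243, -0.002]
contact_force: [0.6, 1.1, 0.1]
opening: 0.0854
grip_force: 0.4
```

>>> {"method": "drive_tool", "body": {"rows": [[[0.004,0,0],0],[[0.008,0,0],0],[[0.008,0,-0.005],0],[[0,0,-0.02],0],[[0,0,-0.03],0],[[0,0,-0.03],0],[[0.02,0,-0.01],0],[[0.03,0,0],0],[[0.03,0,0],0],[[0.01,0,0],0]], "jaw": 1}}

```text
t: 9.55
tool_pos: [0.5446, 0.1526, 0.2146]
tool_rot: [-2.197, -2.245, 0.002]
contact_force: [-0.1, -0.6, 0.4]
opening: 0.0001
grip_force: 0.0
```

```bash
python3 look.py p3
```

```text
9.6 [0.54462581 0.15292348 0.21447911] [-0.26970601  0.09296866  0.16587099]
```

View pics/p3.png

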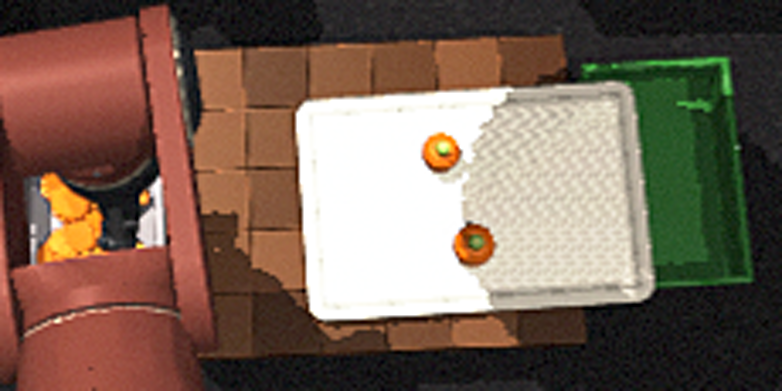

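The board is straight, overhanging the tub, with carrots near (441,153) and (474,244). I'll measure them.

```bash
python3 - <<'E'
from h import *
c=lambda *p:np.array(p)/3.4+[205-.35,170-.35]
P=back("top",c((295,103),(634,82),(655,298),(314,321)),.069)
w=(P[1]+P[2])/2;cs,sn=np.cos(.02),np.sin(.02)
B=lambda d:(cs*d[0]+sn*d[1],-sn*d[0]+cs*d[1])
print(P.round(4).tolist(),"end",B(w-[.5424,-.0329]),"cen",B(P.mean(0)-[.5424,-.0329]))
e=(P[1]+P[2]-P[0]-P[3])/2;print("yaw",np.arctan2(e[0],-e[1]))
print(back("top",c((441,154),(474,245)),.09))
E
```

```text
[[0.6126, 0.0302], [0.6248, -0.2302], [0.4589, -0.2367], [0.4451, 0.0188]] end (np.float64(-0.004527013065329838), np.float64(-0.2004883224493785)) cen (np.float64(-0.00847790084290155), np.float64(-0.07140593722668201))
yaw 0.05059793719300248
[[ 0.56718615 -0.078408  ]
 [ 0.49819752 -0.10054055]]
```

Overhang is 50 mm and the board is straight to 0.03 rad. Next I'll go behind carrot A with the fingers shut.

>>> {"method": "drive_tool", "body": {"rows": [[[-0.03,0.003,0],0],[[-0.04,0.004,0],0],[[-0.04,0.004,0],0],[[-0.04,0.004,0],0],[[-0.033,0.003,0],0],[[0,0,0.02],0],[[0,0,0.025],0],[[0,0,0.015],0],[[0,0,0.005],0],[[0,0,0],0]], "jaw": 1}}

```text
t: 10.6
tool_pos: [0.5663, -0.0317, 0.1489]
tool_rot: [-2.198, -2.242, 0.002]
contact_force: [-0.0, 0.3, 0.4]
opening: 0.0001
grip_force: 0.0
```

>>> {"method": "drive_tool", "body": {"rows": [[[0,0,0.003],0],[[-0.008,0,0],0],[[-0.006,0,0],0],[[-0.004,0,0],0],[[-0.006,0,0],0],[[-0.008,0,0],0],[[-0.008,0,0],0],[[-0.008,0,0],0],[[-0.008,0,0],0],[[-0.008,0,0],0]]}}

```text
t: 11.6
tool_pos: [0.5682, -0.0964, 0.1469]
tool_rot: [-2.199, -2.243, 0.0]
contact_force: [0.2, 0.4, 0.4]
opening: -0.0001
grip_force: 0.1
```

>>> {"method": "drive_tool", "body": {"rows": [[[-0.008,0,0],0],[[-0.008,0,0],0],[[-0.008,0,0],0],[[-0.008,0,0],0],[[-0.006,0,0],0],[[-0.004,0,0],0],[[-0.001,0,0],0],[[0,0,0],0]]}}

```text
t: 12.4
tool_pos: [0.569, -0.1387, 0.1469]
tool_rot: [-2.199, -2.243, 0.0]
contact_force: [1.1, 0.9, 0.1]
opening: 0.0003
grip_force: 0.0
```

```bash
python3 look.py p4
```

```text
12.45 [ 0.56899304 -0.1385434   0.14683129] [-0.40390309  0.34232847 -0.48484593]
```

View pics/p4.png

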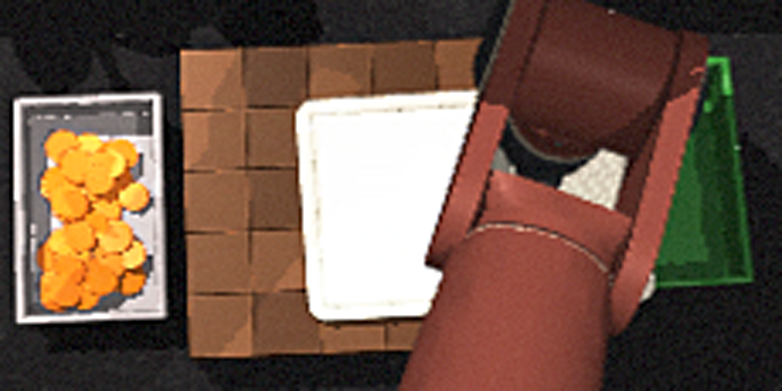

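The board hasn't moved (left edge still at 297-314). The carrots are hidden under the arm, so I'll finish sweep A past the board's end.

>>> {"method": "drive_tool", "body": {"rows": [[[-0.004,0,0],0],[[-0.007,0,0],0],[[-0.008,0,0],0],[[-0.008,0,0],0],[[-0.008,0,0],0],[[-0.008,0,0],0],[[-0.007,0,0],0],[[-0.006,0,0],0],[[-0.006,0,0],0],[[-0.006,0,0],0]]}}

```text
t: 13.45
tool_pos: [0.5704, -0.207, 0.1469]
tool_rot: [-2.199, -2.244, -0.0]
contact_force: [0.3, -0.3, -0.5]
opening: -0.0001
grip_force: 0.1
```

>>> {"method": "drive_tool", "body": {"rows": [[[-0.006,0,0],0],[[-0.006,0,0],0],[[-0.006,0,0],0],[[-0.004,0,0],0],[[-0.002,0,0],0],[[0,0,0],0],[[0,0,-0.01],0],[[0,0,-0.025],0],[[0,0,-0.025],0],[[0,0,0],0]]}}

```text
t: 14.45
tool_pos: [0.5731, -0.2315, 0.2126]
tool_rot: [2.193, 2.238, 0.004]
contact_force: [0.9, -0.6, 0.8]
opening: 0.0001
grip_force: 0.0
```

>>> {"method": "drive_tool", "body": {"rows": [[[0.03,0,0],0],[[0.04,0,0],0],[[0.045,0,0],0],[[0.045,0,0],0],[[0.045,0,0],-0.065],[[0.045,0,0],-0.065],[[0.045,0,0],0],[[0.03,0,0],0],[[0.01,0,0],0],[[0,0,0],0]]}}

```text
t: 15.45
tool_pos: [0.5498, 0.1042, 0.2065]
tool_rot: [-2.046, -2.384, 0.001]
contact_force: [0.7, -0.2, 0.2]
opening: -0.0002
grip_force: 0.0
```

```bash
python3 look.py p5
```

```text
15.5 [0.55013761 0.1031483  0.20665591] [-0.0614091  -0.97263341 -0.08311941]
```

View pics/p5.png

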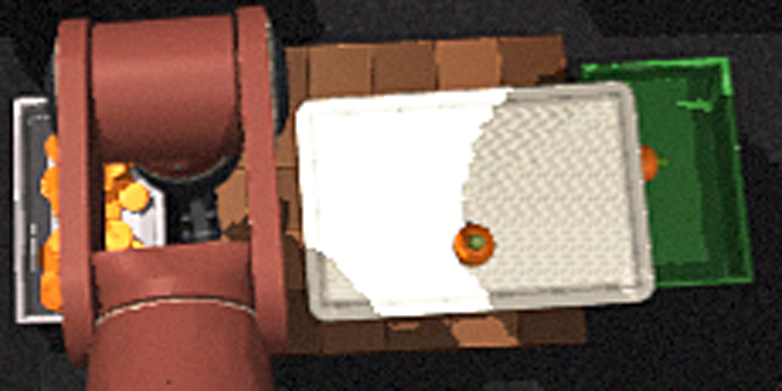

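Carrot A lies in the tub at (650,163), the board is unmoved, and B is still at (474,244). Next I'll go behind B, with the heading turned slightly so it drifts toward the tub's middle.

>>> {"method": "drive_tool", "body": {"rows": [[[-0.025,-0.014,0],0],[[-0.035,-0.02,0],0],[[-0.035,-0.02,0],0],[[-0.035,-0.02,0],0],[[-0.017,-0.008,0],0],[[0,0,0.02],0],[[0,0,0.02],0],[[0,0,0.012],0],[[0,0,0.005],0],[[0,0,0],0]]}}

```text
t: 16.5
tool_pos: [0.4908, -0.0548, 0.1493]
tool_rot: [-2.049, -2.38, 0.001]
contact_force: [0.2, -0.4, -0.3]
opening: 0.0001
grip_force: 0.0
```

>>> {"method": "drive_tool", "body": {"rows": [[[0,0,0.0025],0],[[-0.008,0,0],0],[[-0.006,0,0],0],[[-0.004,0,0],0],[[-0.006,0,0],0],[[-0.008,0,0],0],[[-0.008,0,0],0],[[-0.008,0,0],0],[[-0.008,0,0],0],[[-0.008,0,0],0]]}}

```text
t: 17.5
tool_pos: [0.5008, -0.1184, 0.1474]
tool_rot: [-2.049, -2.381, 0.0]
contact_force: [-0.3, -0.2, 0.7]
opening: 0.0004
grip_force: 0.2
```

>>> {"method": "drive_tool", "body": {"rows": [[[-0.008,0,0],0],[[-0.008,0,0],0],[[-0.008,0,0],0],[[-0.008,0,0],0],[[-0.008,0,0],0],[[-0.008,0,0],0],[[-0.008,0,0],0],[[-0.008,0,0],0],[[-0.007,0,0],0],[[-0.006,0,0],0]]}}

```text
t: 18.5
tool_pos: [0.5123, -0.1944, 0.1474]
tool_rot: [-2.049, -2.381, 0.0]
contact_force: [0.6, 1.0, -0.6]
opening: -0.0
grip_force: 0.1
```

>>> {"method": "drive_tool", "body": {"rows": [[[-0.006,0,0],0],[[-0.006,0,0],0],[[-0.006,0,0],0],[[-0.006,0,0],0],[[-0.006,0,0],0],[[-0.004,0,0],0],[[-0.002,0,0],0],[[0,0,0],0],[[0,0,0],0]]}}

```text
t: 19.4
tool_pos: [0.5175, -0.2293, 0.1474]
tool_rot: [-2.049, -2.382, -0.0]
contact_force: [0.6, 0.2, -0.1]
opening: 0.0001
grip_force: 0.0
```

>>> {"method": "drive_tool", "body": {"rows": [[[0,0,-0.01],0],[[0,0,-0.025],0],[[0,0,-0.03],0],[[0.03,0,-0.02],0],[[0.045,0,0],0],[[0.045,0,0],0],[[0.045,0,0],0],[[0.045,0,0],0],[[0.045,0,0],0],[[0.03,0,0],0]]}}

```text
t: 20.4
tool_pos: [0.4742, 0.0549, 0.2334]
tool_rot: [2.046, 2.383, 0.002]
contact_force: [1.0, -0.7, 0.3]
opening: 0.0001
grip_force: 0.0
```

>>> {"method": "drive_tool", "body": {"rows": [[[0.01,0,0],0],[[0,0,0],0],[[0,0,0],0]]}}

```text
t: 20.7
tool_pos: [0.4738, 0.0617, 0.2328]
tool_rot: [2.048, 2.381, -0.0]
contact_force: [-0.0, 0.5, -0.5]
opening: 0.0001
grip_force: 0.0
```

```bash
python3 look.py p6
```

```text
20.75 [0.47383963 0.06131564 0.23270085] [ 0.1005523  -0.03333317 -0.291931  ]
```

View pics/p6.png

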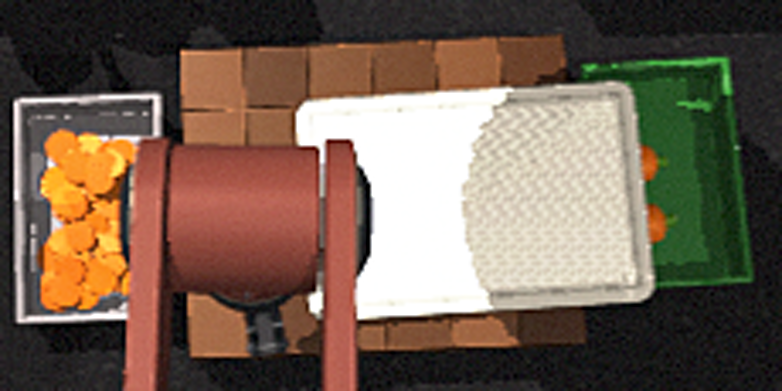

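Both carrots lie in the tub at (650,163) and (657,223). The board end is unchanged at 634-655 and the arm is clear.

```bash
python3 -c "
from station import ctrl
print(ctrl.finish_job())"
```

```text
the job is handed in; nothing more can be done
None
```

I handed the job in at about 21 s: the board overhangs the green tub by about 50 mm, straight with the block, and the last picture shows both carrot ends lying in the tub; no verdict was returned.

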